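Hang a control-box door on its lift-off hinges, shut it and flip the catch over

ROBOT

A 6-joint arm with a two-finger parallel gripper is mounted at the origin on a cart in front of the work surface, level with it; the furniture and walls round the work are solid. World frame = base frame: x ahead of the robot, y to its left, z up, the work surface at z = 0. Lengths are in mm, angles in rad, forces in N, time in s.
With the tool pointing down it reaches from about 300 to 775 mm from the base axis. Payload 14.6 kg.
Tool frame: the origin (TCP) lies at the very end of the fingers, on their centre line; the grasp point (between the pads) lies 19 mm behind it; z points along the fingers, y is the line along which they close (so a half turn about z gives the same grasp; the last joint's range is limited). The gripper opens to 94 mm and grips with 3 to 60 N. Pads are 16 mm wide; open, the fingers measure 119 mm over their backs; the gripper's body (75 mm by 177 mm) begins 78 mm behind the grasp point.
Start: joints at [1.186, 0.3, 1.521, -0, 1.321, -0.067], TCP at [171.86, 522.449, 205.446] pointing down, gripper open.
Joint ranges: [-3.03, 3.03], [-0.79, 2.21], [0.23, 2.52], [-1.04, 4.18], [0, 3.07], [-2.55, 2.55]. Speed limits (rad/s): [2.22, 2.22, 2.57, 3.14, 3.14, 3.14].

INTERFACE

Orientations are given as [roll, pitch, yaw] about the fixed x, y, z axes, in that order (R = Rz(yaw) Ry(pitch) Rx(roll)).
In Python, from cell import manip gives the robot as it stands.
- The arm moves only by the tool servo_tool, never from a script. Its argument "motion" is a list that holds one entry, the list of rows, each a list of 7 numbers: the shift along the world's x, y, z as a fraction of full scale, then the turn, a rotation vector about the world's x, y, z as a fraction of full scale, then the closure, from 0 (fully open) to 1 (shut). In form: [[[x, y, z, rx, ry, rz, gripper], ...]]. A call has 1 to 10 rows; each row is the pose to reach, as a shift and turn from the pose commanded when the call began, turning the shorter way round; what a row does not reach only later rows make up. Full scale, the value 1, is 0.5 m for a shift and pi rad for a turn. A row lasts 1/10 s, in which the tool goes at most 50 mm and 8.59 degrees, less where a joint would pass 70% of its speed; a pose out of reach is approached as far as the arm can. A call with a number of a shift or a turn outside -1 to 1 is refused whole. A call with a gripper value outside its range is refused whole. The fingers move at their own pace and stop on an object; "newtons" is the grip in N (left out, the last holds). Time passes only in rows, so rows that repeat a pose let the fingers close. It gives the time, the measured TCP pose, the force, the opening and the grip force at its end, in the units of the state.
- manip.read_state(): the state, without advancing time (a new reading comes with each control period).
- manip.camera(name): name is "side" or "top"; returns a dict with "frame" (480x640x3 uint8, red, green, blue), "range_z" (480x640 float32, mm along the optical axis (not along the pixel's ray), 0 where there is no reading), "vfov" (degrees; the focal length in pixels is half the picture's height over the tangent of half this angle, whatever the lens; pixels are square), "cx", "cy" (the principal point, pixels), "cam_to_world" (4x4, takes a point from camera to world coordinates). Camera axes: x right, y down, z forward; pixel columns grow to the right and rows downward; lengths in mm; the calibration is good to about 2 mm. A picture is of the moment at which its call begins.
- manip.sign_off(): hands the job in; it is judged then, once.
The state is a dict: "clock": time; "joints": joint angles; "qd": joint speeds; "effort": joint torques, N m; "eef_pos": TCP position; "eef_rot": TCP orientation; "wrist_force": force on the tool from outside, world axes, zero at the start; "moment": the same for the moment, N m; "finger_gap": finger opening in mm; "finger_force": force on a finger pad.
Only numpy, scipy, OpenCV 4.12 (cv2) and the standard library are available. Lean on these libraries where they do the work, as an engineer would, in place of code of your own. Each camera call takes 0.05 s, during which the arm holds its last target. There are 200 camera calls.

TASK

The repainted door of the green control box stands in the slotted timber stand. Lift it out upright and, with the door held standing open, lower both its knuckles together all the way down onto the box's two hinge pins without letting it drop; then push the door shut, and once it is shut tip the steel catch on the roof forward so that its lip comes down in front of the door. Do not knock over the white bottle.

Things in the scene. Friction and masses are not known exactly. Their poses are not given: they have to be found in the camera images.
- enclosure: green sheet-steel control box, 110 deep (x) x 150 wide (y) x 160 high, fixed, on a plywood board 58 mm above the black worktop. Origin: centre of its underside, z up. Open front faces -x (plane x = -55 mm). Two brackets on its -y side carry upright brass hinge pins on one axis at x = -63, y = -89; their shoulders are at z = 20 and 114. Two lugs rise 22 mm above the roof's rear edge
- pin_low (a point): top of the lower hinge pin, 22 mm above its shoulder. Both pins: 8 mm diameter for the lower 13 mm, then tapering to 3 mm at the top. Axes as the enclosure's
- pin_high (a point): top of the upper hinge pin, same shape, 94 mm straight above the lower one
- door: green door slab, 12 thick (x) x 151 wide (y) x 144 high, 0.35 kg; louvred outer face to -x, aluminium back. Origin: on its hinge axis at the lower edge's height; slab from y = 13 to 164 mm, z up. Starts upright in the stand. Hung and shut, its axes are the enclosure's and its origin (-63, -89, 10) mm there; it opens anticlockwise seen from above, at least 2 rad, and stays where left
- door_top (a point): middle of the door slab's top edge, where to pinch it from above across its 12 mm thickness (close over the centre of mass): door frame (0, 88.5, 144) mm. Hung, it is 154 mm above the enclosure's underside
- door_edge (a point): middle of the free vertical edge, on the inner face: door frame (6, 164, 72) mm. Shut, it lies at x = -57 mm in the enclosure's frame (2 mm before the front plane)
- knuckle_low (a point): centre of the lower end of the lower knuckle's bore, door frame (0, 0, 10) mm. Both knuckles: steel tubes, 20 mm outside, 11 mm bore, open through, 22 mm high. Fully down, this point is 22 mm below point pin_low
- knuckle_high (a point): centre of the lower end of the upper knuckle's bore, door frame (0, 0, 104) mm. Fully down, it is 22 mm below point pin_high
- door_stand: pale timber block, 70 (x) x 106 (y) x 34 mm high, fixed on the black worktop, with a slot 16 wide and 22 mm deep along its y axis in which the door's lower edge stands; origin: centre of its underside. The door must rise 22 mm to leave the slot
- catch (a joint): steel catch on the roof, hinged on a level axis along the enclosure's y. 0 rad: strap level to the front, lip hanging 25 mm below the hinge before the shut door; 2.2: tipped back on its stop, as it starts. Swings freely; from below about 1.6 rad it falls to 0. Strap 26 wide, 61 mm from hinge to lip; tipped back it rises 70 mm above the roof and reaches 40 mm behind its hinge
- catch_hinge (a point): middle of the catch's hinge axis: enclosure frame (-15, 12, 166) mm, 6 mm above the roof. Axes as the enclosure's
- solvent_bottle: white plastic dispensing bottle with a red cap, 56 diameter x 140 mm high, loose and upright on the worktop; origin: centre of its underside

How it is judged:
By the outcome, as a careful person would: the job done as asked, in the order asked, and still so for the second after the job is handed in, with the robot touching nothing.
It also fails if it takes over 72 s, if anything falls off the work surface, if the arm or the gripper's body presses on something with over 40 N, if the wrist force passes 120 N, or if a joint passes its speed limit or range.

## Working session

There is one attempt and no reset: what is moved stays moved. The work goes in short steps, Python scripts to look and compute and a tool call to move; the robot and the scene stay as the last step left them, time stands still between calls to the robot, and variables do not carry over. Pictures are saved under pics/ and viewed, at most 10 in all, crops included, and the job is handed in when it is done.

Besides the shell and the picture viewer there is one more tool, called after "Call:" as a command line: name --argument value ..., lists and objects as JSON in quotes. servo_tool: Moves the arm, as the interface text tells. Its arguments: {"type":"object","properties":{"motion":{"type":"array"},"newtons":{"type":"number"}},"required":["motion"]}

```bash
mkdir -p pics; cat > h.py <<'E'
import numpy as np, cv2
from cell import manip
def shot(n, save=None):
    c=manip.camera(n)
    if save: cv2.imwrite('pics/'+save, c['frame'][:,:,::-1])
    f=240/np.tan(np.radians(c['vfov'])/2)
    v,u=np.mgrid[0:480,0:640]; z=c['range_z']
    P=np.stack([(u-c['cx'])/f*z,(v-c['cy'])/f*z,z,np.ones_like(z)],-1)@np.array(c['cam_to_world']).T
    P=P[...,:3]; P[z==0]=np.nan
    return c,P
E
python3 - <<'E'
from h import *
for n in ['side','top']:
    c,P=shot(n,n+'0.png'); np.savez(n+'0.npz',P=P,I=c['frame'])
    print(n,c['vfov'],np.round(c['cam_to_world'],3).tolist())
print(manip.read_state())
E
```

```text
side 43.30037808107703 [[-0.897, -0.371, 0.239, 339.66], [-0.441, 0.767, -0.465, 476.552], [-0.011, -0.523, -0.852, 893.245], [0.0, 0.0, 0.0, 1.0]]
top 49.8656796207587 [[-0.025, -0.983, 0.18, 389.68], [-0.999, 0.029, 0.019, 54.719], [-0.024, -0.179, -0.984, 987.203], [0.0, 0.0, 0.0, 1.0]]
{'clock': 0.1, 'joints': array([ 1.18639401e+00,  3.00387913e-01,  1.52149323e+00,  4.80137625e-06,
        1.32072470e+00, -6.65896917e-02]), 'qd': array([ 1.34850443e-03, -8.62388919e-06, -1.13465341e-03, -2.34607376e-05,
       -4.82943554e-04,  7.37149628e-05]), 'effort': array([ 1.77925944e-03, -5.32647443e+01, -3.53283334e+01,  7.09837326e-02,
        2.34676333e-02, -2.05218038e-05]), 'eef_pos': array([171.77842053, 522.24287471, 204.96913148]), 'eef_rot': array([-3.14058202e+00, -7.20582420e-05,  2.82377880e+00]), 'wrist_force': array([ 0.27032902, -0.69429401, -0.24767353]), 'moment': array([-0.04305738, -0.00974015, -0.00399252]), 'finger_force': 0.0, 'finger_gap': 94.17696405654203}
```

View pics/side0.png

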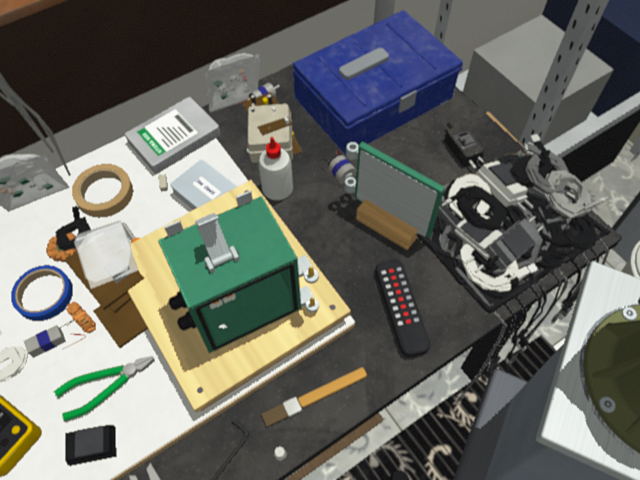

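View pics/top0.png

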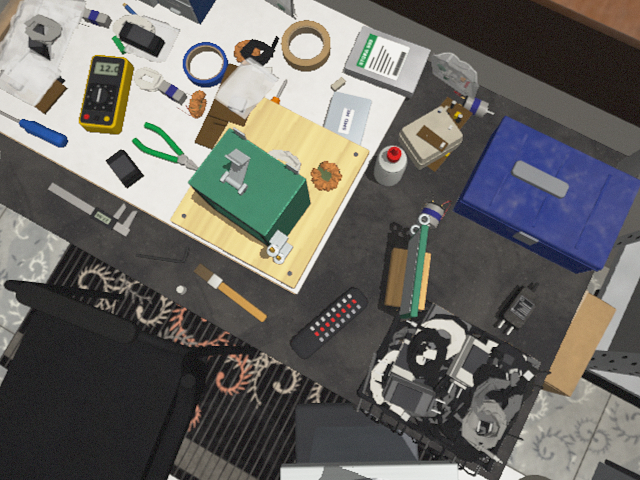

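Side view: box at centre-left, pins at about (312,285), door in stand at about (400,195) with knuckles at (351,165); bottle at (275,170). Top view: box roof (250,185), pins (278,246), door top edge (418,275) with knuckles at its upper end (425,217), bottle (390,165). Now to measure.

```bash
python3 - <<'E'
from h import *
for n in ['side','top']:
    d=np.load(n+'0.npz'); P=d['P']; I=d['I'].astype(int)
    g=(I[...,1]>I[...,0]+25)&(I[...,1]>I[...,2]+12)
    x,y,z=P[...,0],P[...,1],P[...,2]
    print('==',n)
    roof=g&(abs(z-218)<8); 
    nl,lab,st,ce=cv2.connectedComponentsWithStats(roof.astype(np.uint8))
    k=1+np.argmax(st[1:,4]); m=lab==k
    r=cv2.minAreaRect(P[m][:,:2].astype(np.float32)); print('roof',st[k],np.median(z[m]),r,cv2.boxPoints(r).round(1).tolist())
    u0,u1,v0,v1=(330,450,130,250) if n=='side' else (380,450,200,330)
    w=np.zeros_like(g); w[v0:v1,u0:u1]=1
    m=w&(abs(z-156)<6)&g
    p=P[m]; r=cv2.minAreaRect(p[:,:2].astype(np.float32)); print('doortop',m.sum(),np.median(z[m]),r,cv2.boxPoints(r).round(1).tolist())
    # slab face / all points above 45
    m=w&(z>45)&(z<165); p=P[m]; 
    r=cv2.minAreaRect(p[:,:2].astype(np.float32)); print('door all',m.sum(),r,cv2.boxPoints(r).round(1).tolist())
    if n=='side':
        al=m&~g&(z<145)&(z>50)&(np.arange(640)[None]>358)
        q=P[al]; 
        c0=np.median(q,0); q=q[np.linalg.norm(q-c0,axis=1)<70]; c0=q.mean(0)
        print('alu face',len(q),c0,np.linalg.svd(q-c0,full_matrices=0)[2][2])
    m=w&(z>25)&(z<42)&(I[...,0]>I[...,2]+30); p=P[m]
    if len(p)>20: r=cv2.minAreaRect(p[:,:2].astype(np.float32)); print('stand',len(p),r,cv2.boxPoints(r).round(1).tolist(),np.median(p[:,2]))
    red=(I[...,0]>150)&(I[...,1]<60)&(z>100)&(z<160); print('cap',P[red].mean(0), np.nanmax(P[red][:,2]))
    # pins: points near pins
    
T=np.load('top0.npz'); P=T['P']
for nm,(u0,u1,v0,v1) in {'pins':(262,296,228,264),'knuck':(414,434,208,232)}.items():
    print(nm)
    for v in range(v0,v1,3): print(v,[(int(a[0]),int(a[1]),int(a[2])) if a[0]==a[0] else 0 for a in P[v,u0:u1:3]])
E
```

```text
== side
roof [ 159  197  138  114 7429] 217.8604111547338 ((619.6397705078125, 183.67642211914062), (149.3797149658203, 111.27072143554688), 53.34214401245117) [[530.4000244140625, 157.0], [619.7000122070312, 90.5], [708.9000244140625, 210.39999389648438], [619.5999755859375, 276.79998779296875]]
doortop 638 155.57356602769187 ((480.27789306640625, -85.2117919921875), (14.877630233764648, 150.27452087402344), 79.42472076416016) [[405.1000061035156, -78.69999694824219], [552.7999877929688, -106.30000305175781], [555.5, -91.69999694824219], [407.79998779296875, -64.0999984741211]]
door all 4817 ((515.7064208984375, -130.22036743164062), (113.4090347290039, 271.64678955078125), 69.69711303710938) [[368.6000061035156, -136.3000030517578], [623.4000244140625, -230.5], [662.7999877929688, -124.19999694824219], [408.0, -29.899999618530273]]
alu face 2506 [472.48304701 -77.11638319  99.35859463] [-1.78797892e-01 -9.83885820e-01 -8.04859151e-05]
stand 1001 ((482.14825439453125, -64.47114562988281), (31.98558235168457, 105.59761810302734), 79.57640075683594) [[427.29998779296875, -70.599998474
[... 4076 characters left out ...]
99, -114, 22), (574, -99, 139), (595, -123, 38), (595, -128, 38), (594, -133, 41)]
217 [(598, -106, 0), (599, -112, -2), (569, -93, 139), (571, -100, 127), (569, -104, 137), (589, -128, 39), (589, -133, 37)]
220 [(592, -106, 1), (566, -90, 127), (564, -93, 138), (585, -117, 33), (565, -104, 132), (564, -109, 135), (583, -132, 40)]
223 [(586, -105, 0), (562, -91, 122), (559, -93, 137), (558, -98, 139), (558, -103, 137), (579, -128, 35), (578, -133, 38)]
226 [(572, -98, 44), (572, -103, 44), (551, -91, 148), (550, -94, 156), (550, -99, 156), (576, -130, 21), (574, -134, 29)]
229 [(575, -105, 0), (567, -104, 38), (545, -89, 154), (545, -94, 155), (544, -99, 158), (573, -133, 2), (573, -139, 2)]
```

```bash
python3 - <<'E'
import cv2,numpy as np
a=cv2.imread('pics/top0.png')[205:270,245:310];b=cv2.imread('pics/top0.png')[200:330,375:440]
s=cv2.imread('pics/side0.png')[255:325,285:335]; s2=cv2.imread('pics/side0.png')[130:250,330:450]
f=lambda i,w,h:cv2.resize(i,(w,h),interpolation=cv2.INTER_NEAREST)
o=np.hstack([np.vstack([f(a,300,300),f(s,300,300)]),f(b,150,600),np.vstack([f(s2,350,350),np.zeros((250,350,3),np.uint8)])])
cv2.imwrite('pics/z0.png',o);print(o.shape)
E
```

```text
(600, 800, 3)
```

View pics/z0.png

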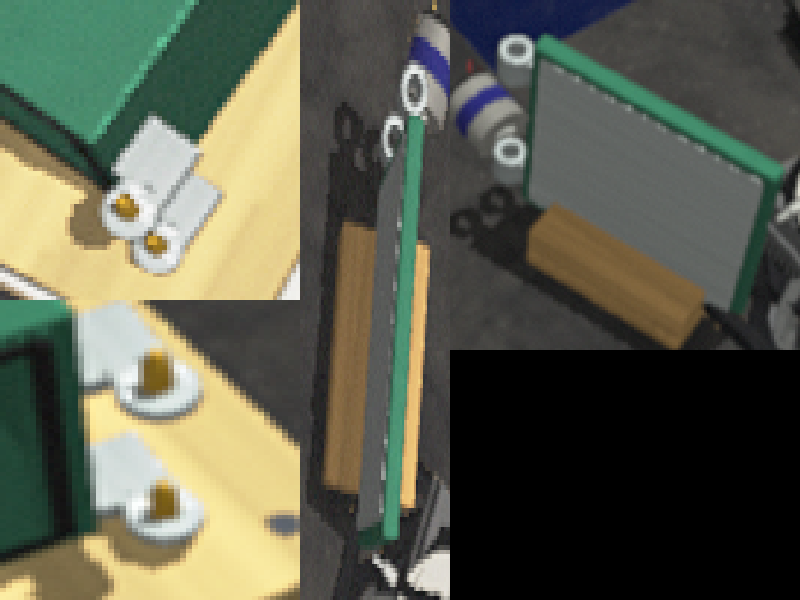

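Call:
servo_tool --motion '[[[0.3,-0.6,0.04,0,0,0.0428,0],[0.3,-0.6,0.04,0,0,0.0428,0],[0.3,-0.6,0.04,0,0,0.0428,0],[0.3,-0.6,0.04,0,0,0.0428,0],[0.3,-0.6,0.04,0,0,0.0428,0],[0.3,-0.6,0.04,0,0,0.0428,0],[0.3,-0.6,0.04,0,0,0.0428,0],[0.3,-0.6,0.04,0,0,0.0428,0],[0.3,-0.6,0.04,0,0,0.0428,0],[0.3,-0.6,0.04,0,0,0.0428,0]]]'

```text
clock: 1.1
eef_pos: [321.5, 223.1, 225.3]
eef_rot: [-3.141, -0.0, 2.959]
wrist_force: [-1.2, 0.5, 0.4]
finger_gap: 93.9
finger_force: 0.0
```

Call:
servo_tool --motion '[[[0.315,-0.614,0,0,0,0,0.5],[0.315,-0.614,0,0,0,0,0.5],[0.315,-0.614,0,0,0,0,0.5],[0.315,-0.614,0,0,0,0,0.5],[0.315,-0.614,0,0,0,0,0.5],[0.315,-0.614,0,0,0,0,0.5],[0.315,-0.614,0,0,0,0,0.5],[0.315,-0.614,0,0,0,0,0.5],[0.315,-0.614,0,0,0,0,0.5],[0.315,-0.614,0,0,0,0,0.5]]]'

```text
clock: 2.1
eef_pos: [479.2, -83.0, 225.2]
eef_rot: [3.141, -0.001, 2.96]
wrist_force: [-0.3, 0.0, 0.1]
finger_gap: 46.9
finger_force: 0.0
```

```bash
python3 - <<'E'
from h import *
c,P=shot('side','side1.png'); cv2.imwrite('pics/s1.png',cv2.resize(c['frame'][60:280,280:520,::-1],(720,600)[:2]))
E
```

```text
(no output)
```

View pics/s1.png

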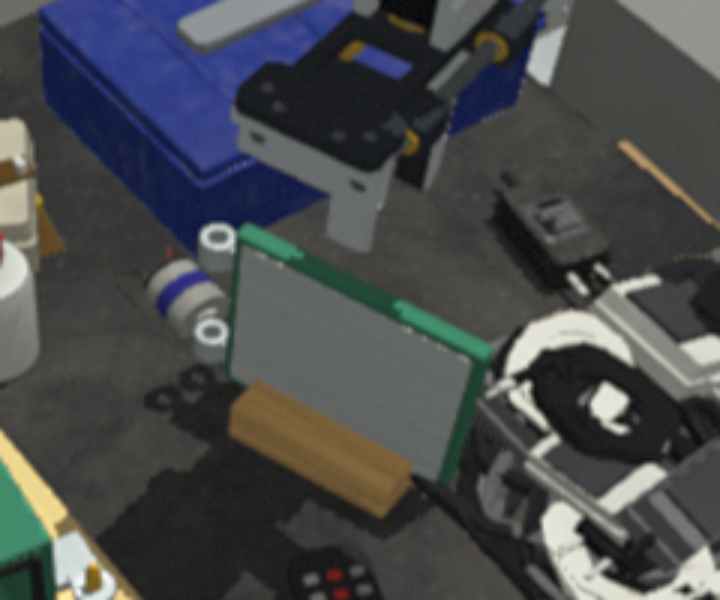

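The gripper stands over the middle of the door's top edge (finger tip at about (350,245) of the crop), aligned with it. Descend and grip.

Call:
servo_tool --motion '[[[0,0,-0.08,0,0,0,0.5],[0,0,-0.14,0,0,0,0.5],[0,0,-0.18,0,0,0,0.5],[0,0,-0.206,0,0,0,0.5],[0,0,-0.206,0,0,0,0.5],[0,0,-0.206,0,0,0,0.5],[0,0,-0.206,0,0,0,0.7],[0,0,-0.206,0,0,0,0.8],[0,0,-0.206,0,0,0,1],[0,0,-0.206,0,0,0,1]]]' --newtons 40

```text
clock: 3.15
eef_pos: [479.4, -84.6, 122.7]
eef_rot: [-3.142, 0.0, 2.958]
wrist_force: [-0.1, 0.7, 0.4]
finger_gap: 18.6
finger_force: 0.0
```

Call:
servo_tool --motion '[[[0,0,0,0,0,0,1],[0,0,0,0,0,0,1],[0,0,0,0,0,0,1],[0,0,0,0,0,0,1]]]'

```text
clock: 3.55
eef_pos: [479.4, -84.7, 122.6]
eef_rot: [-3.141, 0.0, 2.958]
wrist_force: [-0.6, -1.7, 2.8]
finger_gap: 12.0
finger_force: 40.0
```

Call:
servo_tool --motion '[[[0,0,0.02,0,0,0,1],[0,0,0.045,0,0,0,1],[0,0,0.07,0,0,0,1],[0,0,0.1,0,0,0,1],[0,0,0.14,0,0,0,1],[0,0,0.18,0,0,0,1],[0,0,0.22,0,0,0,1],[0,0,0.24,0,0,0,1],[0,0,0.24,0,0,0,1],[0,0,0.24,0,0,0,1]]]'

```text
clock: 4.55
eef_pos: [479.1, -84.5, 241.9]
eef_rot: [3.141, -0.001, 2.958]
wrist_force: [-0.1, 0.4, -3.9]
finger_gap: 11.7
finger_force: 40.0
```

```bash
python3 - <<'E'
from h import *
s=manip.read_state(); print(s['eef_pos'],s['wrist_force'],s['moment'])
c,P=shot('side','side2.png'); c2,P2=shot('top','top2.png')
np.savez('l2.npz',Ps=P,Is=c['frame'],Pt=P2,It=c2['frame'])
o=np.hstack([cv2.resize(c['frame'][80:260,320:480,::-1],(400,450)),cv2.resize(c2['frame'][180:360,340:500,::-1],(400,450))])
cv2.imwrite('pics/l2.png',o)
E
```

```text
[479.09694205 -84.45369609 241.87675132] [-0.08180471  0.42900995 -3.93951448] [ 0.04219788  0.10249992 -0.00156315]
```

View pics/l2.png

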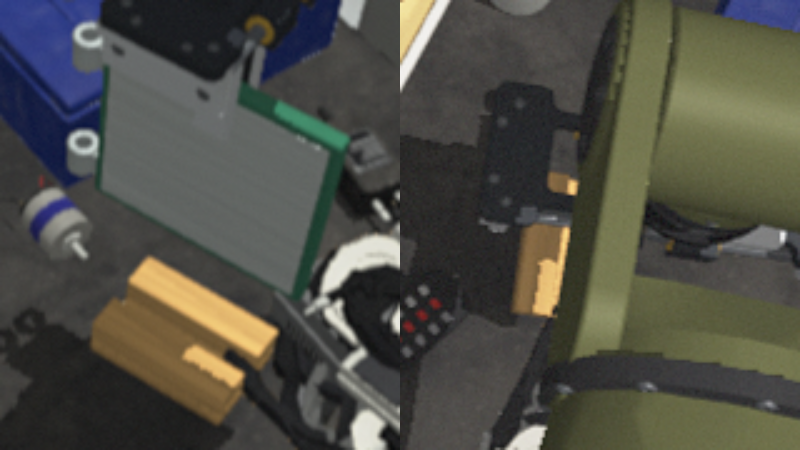

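Door hangs upright, clear of the slot; knuckle rings at about (356,95) and (353,136) in the full side image. Measure the tilt and hinge position relative to the TCP.

```bash
cat >> h.py <<'E'
def ring(P,I,zt,guess,R=16,tol=5):
    m=(abs(P[...,2]-zt)<tol)&(np.hypot(P[...,0]-guess[0],P[...,1]-guess[1])<R)&(I.min(-1)>140)&(np.ptp(I.astype(int),axis=-1)<30)
    p=P[m]
    if len(p)<6: return len(p)
    (x,y),r=cv2.minEnclosingCircle(p[:,:2].astype(np.float32)); return len(p),p.mean(0).round(1),round(x,1),round(y,1),round(r,1)
def alu(P,I,box,zr):
    u0,u1,v0,v1=box; w=np.zeros(P.shape[:2],bool); w[v0:v1,u0:u1]=1
    q=P[w&(np.ptp(I.astype(int),axis=-1)<15)&(P[...,2]>zr[0])&(P[...,2]<zr[1])]
    for _ in range(4):
        c=np.median(q,0); n=np.linalg.svd(q-q.mean(0),full_matrices=0)[2][2]; d=(q-q.mean(0))@n; q=q[abs(d-np.median(d))<max(2,1.5*d.std())]
    n*=np.sign(n[1]); return len(q),q.mean(0).round(1),n.round(4)
E
python3 - <<'E'
from h import *
d=np.load('l2.npz'); d0=np.load('side0.npz')
for z,z0 in((257,138),(163,44)):
    print('lifted',ring(d['Ps'],d['Is'],z,(566,-100)),'stand',ring(d0['P'],d0['I'],z0,(566,-100)))
print(alu(d['Ps'],d['Is'],(364,440,110,200),(140,215)),alu(d0['P'],d0['I'],(362,436,150,230),(50,145)))
# slab lower edge heights & extents along y_d for points on the face
Ps=d['Ps']; n=np.array([.18,.984]); t=np.array([.984,-.18])
m=(abs(Ps[...,:2]@n-8.7)<4)&(Ps[...,2]>110)&(Ps[...,2]<285)
q=Ps[m]; s=q[:,:2]@t; print(np.percentile(s,[.5,99.5]))
for a in range(415,560,20):
    k=abs(s-a)<4
    if k.any(): print(a,np.percentile(q[k][:,2],[1,50,99]).round(1))
E
```

```text
lifted (48, array([568.8, -99.5, 256.8]), 569.3, -100.8, 11.3) stand (58, array([ 567.5, -101.1,  137.7]), 566.8, -101.3, 10.5)
lifted (59, array([ 567.2, -101.2,  162.6]), 567.3, -101.9, 10.0) stand (55, array([ 567.7, -101.7,   43.6]), 568.1, -101.9, 10.6)
(2492, array([479.3, -77.8, 178.7]), array([ 1.829e-01,  9.831e-01, -2.000e-04])) (2555, array([477.6, -78. ,  99.7]), array([1.827e-01, 9.832e-01, 5.000e-04]))
[280.14388254 953.44865992]
415 [135.8 213.7 275.5]
435 [136.2 215.1 275.6]
455 [135.9 217.  275.8]
475 [134.5 214.1 278. ]
495 [133.6 189.  235.5]
515 [135.5 195.7 247.1]
535 [134.2 194.6 248.2]
555 [132.9 194.  247.5]
```

Call:
servo_tool --motion '[[[-0.006,0.02,0,0,0,-0.002,1],[-0.02,0.064,0,0,0,-0.006,1],[-0.04,0.128,0,0,0,-0.011,1],[-0.062,0.2,0,0,0,-0.017,1],[-0.086,0.275,0,0,0,-0.023,1],[-0.108,0.346,0,0,0,-0.029,1],[-0.13,0.418,0,0,0,-0.035,1],[-0.15,0.482,0,0,0,-0.04,1],[-0.165,0.53,0,0,0,-0.043,1],[-0.172,0.551,0,0,0,-0.0444,1]]]'

```text
clock: 5.65
eef_pos: [392.1, 192.9, 242.1]
eef_rot: [-3.141, -0.001, 2.82]
wrist_force: [0.3, -0.2, -4.6]
finger_gap: 11.9
finger_force: 40.0
```

Call:
servo_tool --motion '[[[0.015,-0.005,-0.02,0,0,0,1],[0.03,-0.01,-0.04,0,0,0,1],[0.05,-0.016,-0.05,0,0,0,1],[0.065,-0.022,-0.05,0,0,0,1],[0.076,-0.025,-0.05,0,0,0,1],[0.076,-0.025,-0.05,0,0,0,1],[0.076,-0.025,-0.05,0,0,0,1]]]'

```text
clock: 6.35
eef_pos: [431.5, 178.3, 217.6]
eef_rot: [3.141, 0.0, 2.818]
wrist_force: [0.3, 0.4, -3.5]
finger_gap: 11.6
finger_force: 40.0
```

```bash
python3 - <<'E'
from h import *
s=manip.read_state(); print(s['eef_pos'],s['eef_rot'],s['wrist_force'],s['moment'])
c,P=shot('side'); c2,P2=shot('top')
np.savez('l3.npz',Ps=P,Is=c['frame'],Pt=P2,It=c2['frame'])
o=np.hstack([cv2.resize(c['frame'][220:340,270:370,::-1],(400,480)),cv2.resize(c2['frame'][190:310,240:340,::-1],(400,480))])
cv2.imwrite('pics/l3.png',o)
E
```

```text
[431.48001772 178.28380247 217.62261692] [3.14145890e+00 1.17594366e-04 2.81829853e+00] [ 0.32713999  0.43517844 -3.53684516] [ 0.09581853 -0.020185   -0.03523272]
```

View pics/l3.png

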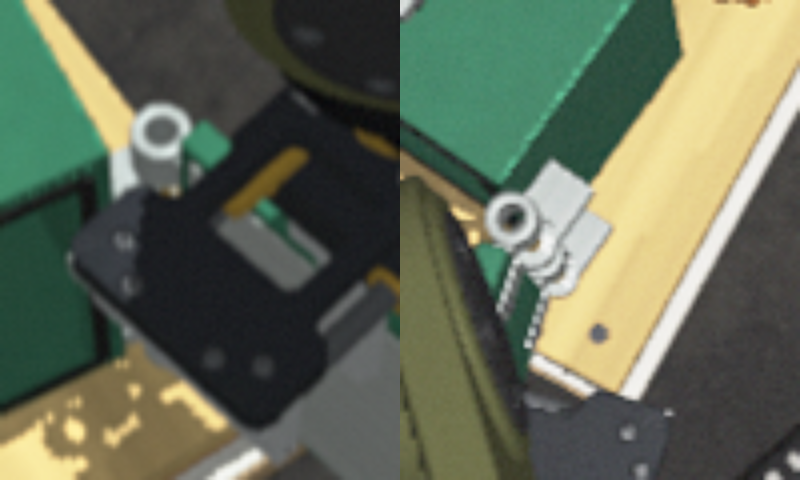

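Upper knuckle stands right over the upper pin in both views (side full-image (310,252), top (268,244)). Compare numerically, per camera.

```bash
python3 - <<'E'
from h import *
d=np.load('l3.npz')
for n,P,I in(('side',d['Ps'],d['Is']),('top',d['Pt'],d['It'])):
    d0=np.load(n+'0.npz'); P0,I0=d0['P'],d0['I'].astype(int)
    print(n,'knuckle',ring(P,I,233,(516,150),R=20,tol=4))
    if n=='top': print(' low knuckle',ring(P,I,139,(516,150),R=22,tol=4))
    gold=(I0[...,0]>I0[...,2]+60)
    for zs in(172,78):
        u,v=(276,253)if n=='top' else (312,285)
        m=gold&(np.hypot(P0[...,0]-515,P0[...,1]-150)<9)&(P0[...,2]>zs+1)&(P0[...,2]<zs+28)
        p=P0[m]; print(' gold',zs,len(p),p.mean(0).round(1) if len(p) else 0, p[p[:,2]>zs+15].mean(0).round(1) if len(p) else 0)
        # shoulder disc outer boundary away from bracket plate: circle fit on outer pts
        m=(abs(P0[...,2]-zs)<3)&(np.hypot(P0[...,0]-515,P0[...,1]-150)<14)&(np.ptp(I0,axis=-1)<30)
        p=P0[m][:,:2]; ye=np.array([.595,.804]); xe=np.array([.804,-.595])
        print(' disc',len(p),'xe',np.percentile(p@xe,[1,99]).round(1),'ye min',np.percentile(p@ye,1).round(1))
print('pin model xe,ye', np.dot([515.3,150.2],[.804,-.595]),np.dot([515.3,150.2],[.595,.804]))
E
```

```text
side knuckle (93, array([517.4, 149.3, 232.7]), 516.7, 149.1, 10.0)
 gold 172 32 [515.8 151.  186.7] [516.  150.3 190.4]
 disc 120 xe [317.2 338.2] ye min 418.1
 gold 78 23 [515.7 150.7  94.3] [516.  150.1  96.9]
 disc 111 xe [317.  337.7] ye min 417.9
top knuckle (99, array([513.7, 150.9, 233.3]), 511.1, 149.8, 13.6)
 low knuckle (27, array([508.5, 147.8, 139.1]), 507.6, 146.4, 11.4)
 gold 172 20 [514.2 149.1 187.3] [514.  149.8 191.4]
 disc 118 xe [315.8 338. ] ye min 418.4
 gold 78 14 [514.  149.2  94.4] [513.8 149.8  97.2]
 disc 83 xe [315.6 337.6] ye min 418.2
pin model xe,ye 324.9322 427.36429999999996
```

Call:
servo_tool --motion '[[[0,0,-0.01,0,0,0,1],[0,0,-0.02,0,0,0,1],[0,0,-0.03,0,0,0,1],[0,0,-0.036,0,0,0,1],[0,0,-0.04,0,0,0,1],[0,0,-0.044,0,0,0,1],[0,0,-0.044,0,0,0,1]]]'

```text
clock: 7.15
eef_pos: [431.3, 178.4, 195.2]
eef_rot: [-3.141, -0.0, 2.819]
wrist_force: [0.1, -0.3, -4.1]
finger_gap: 11.6
finger_force: 40.0
```

Call:
servo_tool --motion '[[[0,0,-0.003,0,0,0,1],[0,0,-0.006,0,0,0,1],[0,0,-0.009,0,0,0,1],[0,0,-0.012,0,0,0,1],[0,0,-0.012,0,0,0,1]]]'

```text
clock: 7.65
eef_pos: [431.3, 178.4, 189.2]
eef_rot: [-3.141, -0.0, 2.819]
wrist_force: [0.5, -0.2, -4.4]
finger_gap: 11.8
finger_force: 40.0
```

Call:
servo_tool --motion '[[[0,0,-0.004,0,0,0,1],[0,0,-0.008,0,0,0,1],[0,0,-0.012,0,0,0,1],[0,0,-0.016,0,0,0,1],[0,0,-0.018,0,0,0,1],[0,0,-0.018,0,0,0,1]]]'

```text
clock: 8.25
eef_pos: [431.3, 178.4, 180.3]
eef_rot: [-3.141, -0.0, 2.819]
wrist_force: [-1.0, 0.3, -3.4]
finger_gap: 11.6
finger_force: 40.0
```

```bash
python3 - <<'E'
from h import *
c,P=shot('side'); print(ring(P,c['frame'],195,(516,150),R=18,tol=6), manip.read_state()['wrist_force'])
E
```

```text
(97, array([517.8, 149.9, 195.3]), 517.4, 149.4, 10.0) [ 0.61412055  0.09171059 -4.78888715]
```

Call:
servo_tool --motion '[[[0,0,-0.001,0,0,0,1],[0,0,-0.002,0,0,0,1],[0,0,-0.003,0,0,0,1],[0,0,-0.003,0,0,0,1]]]'

```text
clock: 8.7
eef_pos: [431.3, 178.4, 178.9]
eef_rot: [-3.142, -0.0, 2.819]
wrist_force: [0.2, 0.0, -3.8]
finger_gap: 12.1
finger_force: 40.0
```

Call:
servo_tool --motion '[[[0,0,-0.001,0,0,0,1],[0,0,-0.001,0,0,0,1]]]'

```text
clock: 8.9
eef_pos: [431.4, 178.5, 178.5]
eef_rot: [3.141, 0.0, 2.819]
wrist_force: [-0.1, -0.4, -3.4]
finger_gap: 11.4
finger_force: 40.0
```

Call:
servo_tool --motion '[[[0,0,-0.001,0,0,0,1],[0,0,-0.001,0,0,0,1]]]'

```text
clock: 9.1
eef_pos: [431.5, 178.6, 178.3]
eef_rot: [3.141, 0.0, 2.819]
wrist_force: [-3.4, 0.8, 2.6]
finger_gap: 11.7
finger_force: 40.0
```

Call:
servo_tool --motion '[[[0,0,-0.001,0,0,0,1],[0,0,-0.001,0,0,0,1]]]'

```text
clock: 9.3
eef_pos: [431.5, 178.7, 178.1]
eef_rot: [3.141, 0.001, 2.819]
wrist_force: [-5.1, 0.7, 6.5]
finger_gap: 11.7
finger_force: 40.0
```

Seated (force turned upward at the expected height). Release and rise; then push from outside.

Call:
servo_tool --motion '[[[0,0,0,0,0,0,0.8],[0,0,0,0,0,0,0.7],[0,0,0,0,0,0,0.6],[0,0,0,0,0,0,0.6],[0,0,0,0,0,0,0.6],[0,0,0.04,0,0,0,0.6],[0,0,0.1,0,0,0,0.6],[0,0,0.15,0,0,0,0.6],[0,0,0.15,0,0,0,0.6],[0,0,0.15,0,0,0,0.6]]]'

```text
clock: 10.3
eef_pos: [431.4, 178.4, 252.2]
eef_rot: [3.141, 0.0, 2.819]
wrist_force: [0.1, 0.1, -0.3]
finger_gap: 37.7
finger_force: 0.0
```

```bash
python3 - <<'E'
from h import *
s=manip.read_state(); print(s['eef_pos'],s['eef_rot'],s['wrist_force'])
c,P=shot('side'); print(ring(P,c['frame'],194,(516,150),R=18,tol=6))
c,P=shot('top');I=c['frame'].astype(int); print(ring(P,c['frame'],194,(515,150),R=18,tol=6))
g=(I[...,1]>I[...,0]+25)&(abs(P[...,2]-212)<4)&(P[...,0]<512); p=P[g]; r=cv2.minAreaRect(p[:,:2].astype(np.float32));print(len(p),r,np.median(p[:,2]))
def pos(phi,extra=0):
    a=np.radians(phi); u=np.array([np.cos(a),np.sin(a)]); n=np.array([-u[1],u[0]])
    k=np.radians(53.5-phi-90); sup=12.5*abs(np.cos(k))+9*abs(np.sin(k))
    return np.array([515.5,150])+140*u+n*(6+sup+extra)
st=pos(161.5,25); print('start',st)
for f in [161.5,150,140,130,120,110,100,90,80,70,65,60,57,55,53.5]: print(f,pos(f).round(1),((pos(f)-st)/500).round(3))
E
```

```text
[431.36332804 178.41707757 252.21413497] [3.14143049e+00 2.64853586e-04 2.81869181e+00] [ 0.14714433  0.05083472 -0.25638727]
0
(92, array([511.6, 151.8, 194.3]), 511.4, 151.6, 10.5)
154 ((429.54571533203125, 178.96563720703125), (11.548385620117188, 147.8350830078125), 71.75757598876953) 210.79898369982834
start [368.24358788 151.11331806]
161.5 [376.2 174.8] [0.016 0.047]
150 [384.5 203.2] [0.033 0.104]
140 [396.  225.4] [0.056 0.149]
130 [410.  244.2] [0.083 0.186]
120 [427.3 260.7] [0.118 0.219]
110 [447.5 274.2] [0.159 0.246]
100 [470.2 284.2] [0.204 0.266]
90 [494.8 290. ] [0.253 0.278]
80 [520.5 291.3] [0.304 0.28 ]
70 [546.3 287.8] [0.356 0.273]
65 [559.  284.2] [0.381 0.266]
60 [571.3 279.4] [0.406 0.257]
57 [578.5 276. ] [0.421 0.25 ]
55 [583.2 273.5] [0.43  0.245]
53.5 [586.7 271.5] [0.437 0.241]
```

Call:
servo_tool --motion '[[[-0.063,-0.028,0,0,0,-0.05,1],[-0.126,-0.055,0,0,0,-0.1,1],[-0.126,-0.055,0,0,0,-0.1,1],[-0.126,-0.055,0,0,0,-0.1,1],[-0.126,-0.055,-0.07,0,0,-0.1,1],[-0.126,-0.055,-0.14,0,0,-0.1,1],[-0.126,-0.055,-0.205,0,0,-0.1,1],[-0.126,-0.055,-0.205,0,0,-0.1,1],[-0.126,-0.055,-0.205,0,0,-0.1,1]]]' --newtons 10

```text
clock: 11.3
eef_pos: [368.8, 151.1, 150.4]
eef_rot: [-3.141, -0.001, 2.506]
wrist_force: [0.0, 1.1, 1.2]
finger_gap: 0.4
finger_force: 0.0
```

Call:
servo_tool --motion '[[[0.005,0.02,0,0,0,0,1],[0.011,0.035,0,0,0,0,1],[0.016,0.047,0,0,0,0,1],[0.022,0.066,0,0,0,0,1],[0.028,0.085,0,0,0,0,1],[0.033,0.104,0,0,0,0,1],[0.045,0.127,0,0,0,0,1],[0.056,0.149,0,0,0,0,1]]]'

```text
clock: 12.1
eef_pos: [396.8, 226.5, 149.9]
eef_rot: [3.142, 0.0, 2.505]
wrist_force: [0.3, -0.7, -0.5]
finger_gap: 0.4
finger_force: 0.1
```

```bash
python3 - <<'E'
from h import *
s=manip.read_state(); print(s['eef_pos'],s['eef_rot'],s['wrist_force'])
c,P=shot('side'); c2,P2=shot('top')
print(ring(P,c['frame'],194,(516,150),R=18,tol=6),ring(P2,c2['frame'],194,(515,150),R=18,tol=6))
o=np.hstack([cv2.resize(c['frame'][150:390,170:410,::-1],(400,400)),cv2.resize(c2['frame'][120:360,180:420,::-1],(400,400))])
cv2.imwrite('pics/l5.png',o)
E
```

```text
[396.84969849 226.51026607 149.94434023] [3.14151932e+00 3.41349108e-05 2.50471239e+00] [ 0.30173797 -0.73356906 -0.49050878]
(77, array([516.9, 150. , 194.1]), 515.8, 150.3, 9.8) (86, array([512.8, 153. , 194.4]), 513.2, 153.9, 11.0)
```

View pics/l5.png

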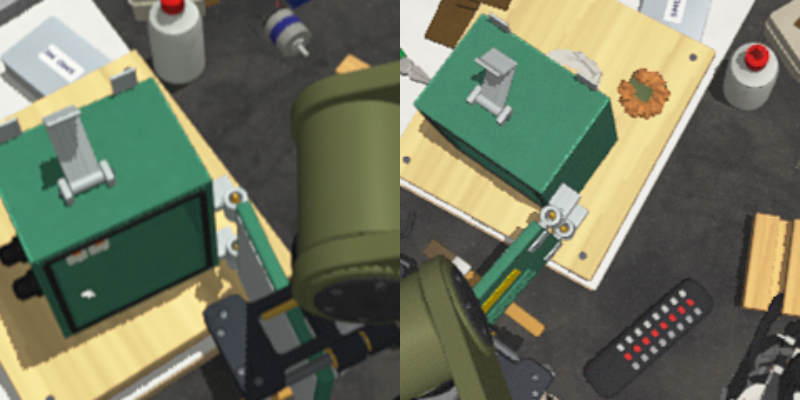

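Both brass pins show inside their knuckles and the door follows the push. Continue along the arc.

Call:
servo_tool --motion '[[[0.013,0.019,0,0,0,0,1],[0.027,0.037,0,0,0,0,1],[0.044,0.055,0,0,0,0,1],[0.062,0.07,0,0,0,0,1],[0.082,0.085,0,0,0,0,1],[0.103,0.097,0,0,0,0,1],[0.125,0.108,0,0,0,0,1],[0.148,0.117,0,0,0,0,1],[0.172,0.124,0,0,0,0,1],[0.197,0.129,0,0,0,0,1]]]'

```text
clock: 13.2
eef_pos: [495.7, 290.5, 149.7]
eef_rot: [-3.142, -0.0, 2.505]
wrist_force: [-0.9, -0.9, 0.2]
finger_gap: 0.1
finger_force: 0.1
```

Call:
servo_tool --motion '[[[0.025,0.002,0,0,0,0,1],[0.051,0.002,0,0,0,0,1],[0.077,0,0,0,0,0,1],[0.103,-0.005,0,0,0,0,1],[0.128,-0.012,0,0,0,0,1],[0.141,-0.016,0,0,0,0,1],[0.153,-0.021,0,0,0,0,1],[0.161,-0.025,0,0,0,0,1]]]'

```text
clock: 14.0
eef_pos: [575.6, 277.4, 149.7]
eef_rot: [-3.141, -0.0, 2.505]
wrist_force: [0.5, 1.1, 0.1]
finger_gap: 0.5
finger_force: 0.1
```

```bash
python3 - <<'E'
from h import *
s=manip.read_state(); print(s['eef_pos'],s['wrist_force'])
for n in('side','top'):
    c,P=shot(n); I=c['frame'].astype(int)
    print(n,ring(P,c['frame'],194,(516,150),R=18,tol=6))
    x=(P[...,:2]-[618.8,184.3])@np.array([.804,-.595]); y=(P[...,:2]-[618.8,184.3])@np.array([.595,.804])
    m=(I[...,1]>I[...,0]+20)&(abs(P[...,2]-212)<3.5)&(x<-57)&(abs(y)<80)
    for a in range(-70,80,20):
        k=m&(abs(y-a)<8); 
        if k.sum()>3: print(a,k.sum(),np.percentile(x[k],[5,50,95]).round(1))
E
```

```text
[575.62486319 277.43168843 149.74123945] [0.47627723 1.08411407 0.13063308]
side 0
top (86, array([517. , 152.8, 194.4]), 517.2, 153.7, 11.4)
-70 57 [-69.6 -64.  -59.2]
-50 77 [-71.7 -66.2 -60.6]
-30 77 [-73.2 -68.  -62.3]
```

Call:
servo_tool --motion '[[[0.004,-0.003,0,0,0,0,1],[0.008,-0.006,0,0,0,0,1],[0.012,-0.009,0,0,0,0,1],[0.012,-0.009,0,0,0,0,1]]]'

```text
clock: 14.5
eef_pos: [581.5, 272.8, 150.0]
eef_rot: [3.142, 0.0, 2.504]
wrist_force: [-0.1, -0.1, 0.3]
finger_gap: 0.7
finger_force: 0.1
```

Call:
servo_tool --motion '[[[0.002,-0.0015,0,0,0,0,1],[0.004,-0.003,0,0,0,0,1],[0.004,-0.003,0,0,0,0,1]]]'

```text
clock: 14.8
eef_pos: [583.4, 271.4, 149.9]
eef_rot: [-3.142, -0.0, 2.505]
wrist_force: [-0.3, -0.5, 0.1]
finger_gap: 0.1
finger_force: 0.1
```

Call:
servo_tool --motion '[[[0.002,-0.0015,0,0,0,0,1],[0.004,-0.003,0,0,0,0,1],[0.004,-0.003,0,0,0,0,1]]]'

```text
clock: 15.1
eef_pos: [585.5, 269.9, 149.9]
eef_rot: [-3.142, -0.0, 2.504]
wrist_force: [0.7, 0.3, -0.6]
finger_gap: 0.4
finger_force: 0.1
```

Call:
servo_tool --motion '[[[0.0016,-0.0012,0,0,0,0,1],[0.0032,-0.0024,0,0,0,0,1],[0.0032,-0.0024,0,0,0,0,1]]]'

```text
clock: 15.4
eef_pos: [587.0, 268.7, 149.9]
eef_rot: [-3.142, 0.0, 2.505]
wrist_force: [-1.0, 0.3, -0.3]
finger_gap: 0.8
finger_force: 0.1
```

Call:
servo_tool --motion '[[[0.0016,-0.0012,0,0,0,0,1],[0.0032,-0.0024,0,0,0,0,1],[0.0032,-0.0024,0,0,0,0,1]]]'

```text
clock: 15.7
eef_pos: [587.8, 268.1, 149.8]
eef_rot: [-3.141, -0.002, 2.505]
wrist_force: [-7.3, 3.0, 0.5]
finger_gap: 0.3
finger_force: 3.6
```

```bash
cat > d.py <<'E'
from h import *
s=manip.read_state(); print(s['clock'],s['eef_pos'],s['wrist_force'])
for n in('side','top'):
    c,P=shot(n); I=c['frame'].astype(int)
    x=(P[...,:2]-[618.8,184.3])@np.array([.804,-.595]); y=(P[...,:2]-[618.8,184.3])@np.array([.595,.804])
    m=(I[...,1]>I[...,0]+20)&(abs(P[...,2]-212)<3.5)&(x<-57)&(abs(y)<80)
    for a in range(-70,80,20):
        k=m&(abs(y-a)<8); 
        if k.sum()>3: print(n,a,k.sum(),np.percentile(x[k],[5,50,95]).round(1))
    cv2.imwrite('pics/%s_last.png'%n,c['frame'][:,:,::-1])
E
python3 d.py
```

```text
15.7 [587.78704602 268.08277243 149.79912885] [-7.25000371  3.04667216  0.49638823]
side 10 17 [-66.4 -64.5 -63.1]
top -70 51 [-67.6 -62.7 -57.9]
top -50 77 [-68.1 -63.  -57.7]
top -30 74 [-67.9 -62.6 -57.5]
```

Door is shut (slab centre at x = −63, 8 N against the stop). Retreat, rise, and go behind the catch.

Call:
servo_tool --motion '[[[-0.028,0.021,0,0,0,0,1],[-0.056,0.042,0,0,0,0,1],[-0.056,0.042,0.08,0,0,0,1],[-0.056,0.042,0.16,0,0,0,1],[-0.056,0.042,0.25,0,0,0,1],[-0.056,0.042,0.36,0,0,0,1],[-0.056,0.042,0.36,0,0,0,1],[-0.056,0.042,0.36,0,0,0,1],[-0.056,0.042,0.36,0,0,0,1]]]'

```text
clock: 16.7
eef_pos: [559.8, 289.0, 328.4]
eef_rot: [-3.14, -0.001, 2.505]
wrist_force: [-0.1, 0.3, -1.0]
finger_gap: 0.7
finger_force: 0.0
```

```bash
python3 d.py
```

```text
16.7 [559.82005764 288.95898046 328.41085302] [-0.09336927  0.32523517 -0.9850322 ]
side -70 60 [-65.8 -61.7 -57.5]
side -50 80 [-66.4 -61.8 -57.7]
side -30 76 [-65.7 -61.5 -57.5]
side -10 69 [-65.6 -62.  -57.4]
side 10 48 [-65.8 -61.8 -58.3]
side 30 34 [-65.6 -60.6 -57.2]
side 50 11 [-64.8 -61.8 -58.7]
side 70 9 [-65.6 -62.4 -58.2]
top -70 53 [-67.6 -63.1 -57.9]
top -50 74 [-68.1 -62.8 -57.8]
top -30 73 [-67.8 -62.6 -57.5]
top -10 62 [-67.4 -62.8 -57.6]
top 10 57 [-67.7 -62.5 -57.5]
top 30 43 [-67.7 -62.7 -57.4]
top 50 28 [-66.6 -60.4 -57.1]
top 70 8 [-61.8 -58.8 -57.9]
```

Call:
servo_tool --motion '[[[0.055,-0.064,0,0,0,0,1],[0.11,-0.127,0,0,0,0,1],[0.164,-0.191,0,0,0,0,1],[0.219,-0.255,0,0,0,0,1],[0.219,-0.255,0,0,0,0,1],[0.219,-0.255,0,0,0,0,1],[0.219,-0.255,0,0,0,0,1]]]'

```text
clock: 17.5
eef_pos: [669.5, 161.9, 329.5]
eef_rot: [-3.141, -0.001, 2.505]
wrist_force: [-0.2, -0.2, -0.3]
finger_gap: 0.4
finger_force: 0.0
```

Call:
servo_tool --motion '[[[0,0,-0.08,0,0,0,1],[0,0,-0.156,0,0,0,1],[0,0,-0.156,0,0,0,1],[0,0,-0.156,0,0,0,1]]]'

```text
clock: 17.9
eef_pos: [669.8, 161.9, 253.4]
eef_rot: [3.141, 0.0, 2.506]
wrist_force: [0.0, 0.5, 1.1]
finger_gap: 0.5
finger_force: 0.0
```

Call:
servo_tool --motion '[[[-0.013,0.01,0,0,0,0,1],[-0.026,0.019,0,0,0,0,1],[-0.039,0.029,0,0,0,0,1],[-0.052,0.038,0,0,0,0,1],[-0.062,0.046,0,0,0,0,1],[-0.072,0.053,0,0,0,0,1],[-0.082,0.061,0,0,0,0,1],[-0.092,0.068,0,0,0,0,1],[-0.1,0.074,0,0,0,0,1],[-0.1,0.074,0,0,0,0,1]]]'

```text
clock: 18.9
eef_pos: [619.7, 198.5, 252.1]
eef_rot: [3.142, -0.0, 2.505]
wrist_force: [0.4, 0.8, 0.3]
finger_gap: 0.5
finger_force: 0.0
```

Call:
servo_tool --motion '[[[-0.005,0.004,0,0,0,0,1],[-0.01,0.007,0,0,0,0,1],[-0.01,0.007,0,0,0,0,1],[-0.01,0.007,0,0,0,0,1],[-0.01,0.007,0,0,0,0,1]]]'

```text
clock: 19.4
eef_pos: [615.1, 201.5, 251.9]
eef_rot: [-3.142, -0.0, 2.504]
wrist_force: [-0.6, -0.2, -1.0]
finger_gap: 0.4
finger_force: 0.0
```

Call:
servo_tool --motion '[[[0.03,-0.022,0,0,0,0,1],[0.06,-0.045,0.05,0,0,0,1],[0.06,-0.045,0.13,0,0,0,1],[0.06,-0.045,0.2,0,0,0,1],[0,-0.2,0.2,0,0,0,1],[-0.1,-0.4,0.2,0,0,0,1],[-0.1,-0.4,0.2,0,0,0,1],[-0.1,-0.4,0.2,0,0,0,1],[-0.1,-0.4,0.2,0,0,0,1],[-0.1,-0.4,0.2,0,0,0,1]]]'

```text
clock: 20.4
eef_pos: [565.0, 0.9, 352.4]
eef_rot: [3.141, 0.001, 2.503]
wrist_force: [-0.7, -0.4, 0.6]
finger_gap: 0.6
finger_force: 0.0
```

```bash
python3 d.py; python3 -c "
import cv2,numpy as np
cv2.imwrite('pics/f.png',np.hstack([cv2.resize(cv2.imread('pics/side_last.png')[130:400,120:390],(400,400)),cv2.resize(cv2.imread('pics/top_last.png')[90:330,170:410],(400,400))]))"
```

```text
20.4 [564.97557825   0.90193415 352.41264957] [-0.66455015 -0.38192389  0.563451  ]
side -70 60 [-66.4 -62.3 -57.8]
side -50 85 [-65.5 -62.  -57.7]
side -30 79 [-66.1 -62.  -57.5]
side -10 60 [-65.6 -61.4 -57.7]
side 30 27 [-65.1 -61.  -57.7]
side 50 10 [-62.7 -59.6 -57.5]
side 70 6 [-64.8 -62.  -59.4]
top -70 55 [-67.7 -62.7 -57.9]
top -50 76 [-68.1 -62.8 -57.5]
top -30 74 [-67.7 -62.7 -57.6]
top -10 63 [-67.2 -62.3 -57.7]
top 10 6 [-64.6 -62.1 -57.9]
top 30 10 [-67.6 -64.2 -57.4]
top 50 32 [-66.9 -61.7 -57.6]
top 70 11 [-65.1 -60.8 -57.5]
```

View pics/f.png

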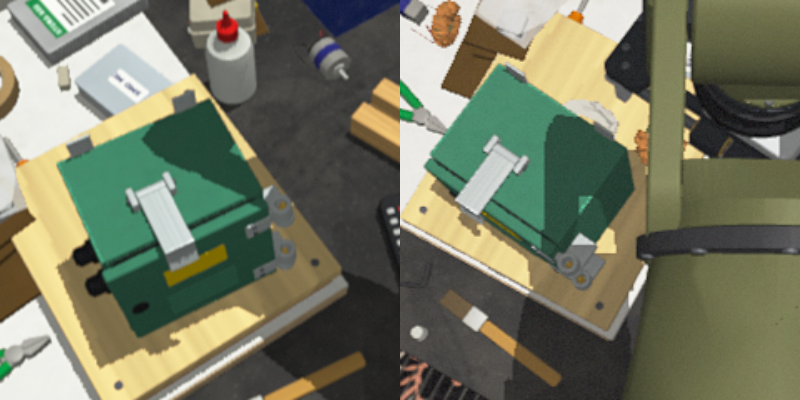

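The door is shut on both pins and the catch lies flat with its lip over the door front. The bottle is upright and the arm is clear of everything.

```bash
python3 -c "
from cell import manip
print(manip.sign_off())"
```

```text
the job is handed in; nothing more can be done
None
```

The door is hung on both hinge pins and pushed shut, the catch is down with its lip in front of the door, the bottle is still upright, and the job was handed in at about 20 s.

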